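# Present the electrotype seal at the shelf edge

### The job

Push the aluminium stop bar along its rail as far as it goes, so that the opening in the shelf's front edge is clear, and only then slide the bronze seal straight out through the opening until 30 mm of it overhangs the edge, where a colleague can take it by the rim. Only push with the fingertips: the seal must stay flat on the shelf, never lifted or tipped, and everything else stays where it stands. Finish with the fingers clear.

Things in the scene. Friction and masses are not known exactly. Their poses are not given: they have to be found in the camera images.
- shelf: Fixed stainless steel shelf, 250 mm deep (x), 440 mm wide (y), top 60 mm above table. Origin: table height, below the middle of the front edge. Front edge: nearest the robot, along shelf y at shelf x = 0; +x runs inward, z up. Lips 12 mm high line that edge save the opening, shelf y -100 to +90 mm. A rail on the front face reaches 14 mm out, 18 mm below the top.
- stop (a joint): Travel (m) of the aluminium stop bar along the rail, towards shelf +y: 0 = across the opening, 0.13 = end, opening clear; starts at 0 to 0.025. About 2 N of friction, stays where left. Bar 100 mm long (y), 18 mm thick (shelf x -20 to -2 mm, in front of the edge), 16 mm above the shelf top; at 0 its middle is at shelf y = 0.
- stop_tab (a point): Middle of the outer (-y) flat face of the upright tab at the bar's -y end: push it towards shelf +y. Tab 18 mm wide (x), 6 mm thick (y), 30 mm tall on the bar, top 46 mm above the shelf top. This point: 31 mm above the shelf top, shelf x = -11 mm, shelf y = -50 mm + joint value. Axes as the shelf's.
- seal: Pale bronze seal, flat round disc 90 mm across, 7 mm thick (10 mm at the relief mid-top), about 0.25 kg, loose on the shelf top, centre 85 to 135 mm in from the front edge. Origin: centre of underside; z up. With 30 mm overhanging its centre is at shelf x = +15 mm. Slides with 1 to 4 N of friction, stops when not pushed.
- crucible: White ceramic crucible, 52 mm across, 45 mm tall, on the shelf towards its -y side. Origin: centre of underside. Leave alone.
- stand: Clear acrylic cast stand, 70 x 80 mm base, 71 mm tall, on the shelf towards its +y side. Origin: centre of underside. Leave alone.
- loupe: Black magnifier, 38 mm across, 34 mm tall, on the shelf towards its -y side, near the front. Origin: centre of underside. Leave alone.
- crate: Small grey polypropylene crate, lid shut by a snap toggle, 170 x 130 x 87 mm tall, on the table to the left. Origin: centre of underside. Leave alone.
- clamp: Aluminium bar clamp lying on the table to the right, bar 280 mm long along its x, 22 mm tall. Origin: under the middle of the bar. Leave alone.
- jar: Small closed glass jar, 60 mm across, 70 mm tall, on the table to the left. Origin: centre of underside. Leave alone.
There are look-alikes about, which are no part of the job. Of the things that look like the seal, the smallest one is meant.

How it is judged:
By the outcome, as a careful person would: the job done as asked, in the order asked, and still so for the second after the job is handed in, with the robot touching nothing.
It also fails if it takes over 48 s, if anything falls off the work surface, if the arm or the gripper's body presses on something with over 40 N, if the wrist force passes 120 N, or if a joint passes its speed limit or range.

### The arm

A 6-joint arm with a two-finger parallel gripper is mounted at the origin on the work surface. World frame = base frame: x ahead of the robot, y to its left, z up, the work surface at z = 0. Lengths are in m, angles in degrees, forces in N, time in s.
With the tool pointing down it reaches from about 0.25 to 0.725 m from the base axis. Payload 9.7 kg.
Tool frame: the origin (TCP) lies between the finger pads; the fingertips stand 11 mm ahead of it and the grasp point (between the pads) lies 8 mm behind it; z points along the fingers, y is the line along which they close (so a half turn about z gives the same grasp; the last joint's range is limited). The gripper opens to 85 mm and grips with 20 to 120 N. Pads are 22 mm wide; open, the fingers measure 114 mm over their backs; the gripper's body (76 mm by 85 mm) begins 54 mm behind the grasp point. The pads swing forward as they close: fully open they stand 13 mm farther back than shut.
Start: joints at [72.021, 4.979, 10.078, 95.1, 0, 90], TCP at [0.17, 0.523, 0.242] pointing down, gripper open.
Joint ranges: [-179.16, 179.16], [-48.56, 103.87], [-65.8, 70.77], [-126.05, 130.52], [-82.76, 87.17], [-180, 180]. Speed limits (degrees/s): [127.2, 127.2, 147.25, 180, 180, 180].

### API

Orientations are given as [roll, pitch, yaw] about the fixed x, y, z axes, in that order (R = Rz(yaw) Ry(pitch) Rx(roll)).
In Python, from workcell import monitor, cams, ticket gives the robot as it stands.
- The arm moves only by the tool carry_out, never from a script. Its argument "plan" is a list of rows, each an object with "travel": the shift along the world's x, y, z as a fraction of full scale, a list of three; "angular": the turn, a rotation vector about the world's x, y, z as a fraction of full scale, a list of three; "grip": the gripper's target within -1 to 1 (fully open at 1, half-way at 0, shut at -1). In form: [{"travel": [x, y, z], "angular": [ax, ay, az], "grip": grip}, ...]. A call has 1 to 8 rows; each row is the pose to reach, as a shift and turn from the pose commanded when the call began; what a row does not reach only later rows make up. Full scale, the value 1, is 300 mm for a shift and 0.5 rad for a turn. A row lasts 1/12 s, in which the tool goes at most 41.7 mm and 7.16 degrees, less where a joint would pass 70% of its speed; a pose out of reach is approached as far as the arm can. A call with a number of a shift or a turn outside -1 to 1 is refused whole. A call with a gripper value outside its range is refused whole. The fingers move at their own pace and stop on an object; "grip_force" is the grip in N (left out, the last holds). Time passes only in rows, so rows that repeat a pose let the fingers close. It gives the time, the measured TCP pose, the force, the opening and the grip force at its end, in the units of the state.
- monitor.get_obs(): the state, without advancing time (a new reading comes with each control period).
- cams.camera(name): name is "scene" or "top"; returns a dict with "frame" (384x512x3 uint8, red, green, blue), "mtx" (3x3 intrinsics, pixels), "dist" ([k1, k2, p1, p2, k3] as OpenCV has them; the pictures are not rectified), "view" (4x4, takes a point from world to camera coordinates). Camera axes: x right, y up, looking along -z (the intrinsics and any distortion apply to the point x, -y, -z); pixel columns grow to the right and rows downward; lengths in m; the calibration is good to about 2 mm. A picture is of the moment at which its call begins. There is no depth.
- ticket.job_done(): hands the job in; it is judged then, once.
The state is a dict: "time": time; "q": joint angles; "qd": joint speeds; "joint_efforts": joint torques, N m; "ee_pos": TCP position; "tcp_rot": TCP orientation; "wrist_force": force on the tool from outside, world axes, zero at the start; "torque": the same for the moment, N m; "opening": finger opening in m; "grasp_force": force on a finger pad.
Only numpy, scipy, OpenCV 4.12 (cv2) and the standard library are available. Lean on these libraries where they do the work, as an engineer would, in place of code of your own. Each camera call takes 0.05 s, during which the arm holds its last target. There are 200 camera calls.

## Working session

There is one attempt and no reset: what is moved stays moved. The work goes in short steps, Python scripts to look and compute and a tool call to move; the robot and the scene stay as the last step left them, time stands still between calls to the robot, and variables do not carry over. Pictures are saved under pics/ and viewed, at most 10 in all, crops included, and the job is handed in when it is done.

Besides the shell and the picture viewer there is one more tool, called after "Request:" as name(argument=value, ...), one argument or row to a line, values as JSON. carry_out: Moves the arm, as the interface text tells. Its arguments: {"type":"object","properties":{"plan":{"type":"array","items":{"type":"object","properties":{"travel":{"type":"array","items":{"type":"number"}},"angular":{"type":"array","items":{"type":"number"}},"grip":{"type":"number"}}}},"grip_force":{"type":"number"}},"required":["plan"]}

```bash
mkdir -p pics; cat > h.py <<'E'
import numpy as np, cv2
from workcell import monitor, cams, ticket
def snap(n,f=None):
    c=cams.camera(n)
    if f: cv2.imwrite('pics/'+f,c['frame'][:,:,::-1])
    return c
def ray(c,uv):
    K,d,V=np.array(c['mtx']),np.array(c['dist'],float),np.array(c['view'])
    p=cv2.undistortPoints(np.array(uv,float).reshape(-1,1,2),K,d).reshape(-1,2)
    dc=np.c_[p[:,0],-p[:,1],-np.ones(len(p))]
    R=V[:3,:3]; return -R.T@V[:3,3], dc@R
def plane(c,uv,z):
    o,d=ray(c,uv); return o+d*((z-o[2])/d[:,2])[:,None]
def proj(c,P):
    V=np.array(c['view']);P=np.atleast_2d(P)@V[:3,:3].T+V[:3,3]
    return cv2.projectPoints(P*[1,-1,-1],np.zeros(3),np.zeros(3),np.array(c['mtx']),np.array(c['dist'],float))[0].reshape(-1,2)
E
python3 - <<'E'
from h import *
for n in('scene','top'):
    c=snap(n,n+'1.png'); np.savez(n+'1.npz',**{k:np.array(v) for k,v in c.items()}); print(n,ray(c,[[256,192]]))
print(monitor.get_obs())
E
```

```text
scene (array([ 1.2259979 , -0.05508172,  1.01175853]), array([[-0.59745927,  0.03617804, -0.80109642]]))
top (array([ 0.26108761, -0.01489304,  1.35085554]), array([[ 0.18496603, -0.01906453, -0.98285129]]))
{'time': 0.1, 'q': array([7.20188883e+01, 5.00842040e+00, 1.00408722e+01, 9.50987266e+01,
       1.45564523e-03, 9.00014482e+01]), 'qd': array([0.07469492, 0.04697988, 0.11661321, 0.10998119, 0.0734528 ,
       0.06286276]), 'joint_efforts': array([ 4.90242455e-04, -5.21560836e+01,  4.65654159e+01,  1.61118078e-02,
       -3.21384967e-06,  7.05549859e-07]), 'ee_pos': array([0.16972632, 0.52297298, 0.24166625]), 'tcp_rot': array([-1.79933725e+02, -1.45396906e-03,  1.62017438e+02]), 'wrist_force': array([0.07824444, 0.89046349, 1.05695412]), 'torque': array([-0.02998312,  0.04905559, -0.03282307]), 'grasp_force': 0.0, 'opening': 0.08547965201713346}
```

View pics/scene1.png

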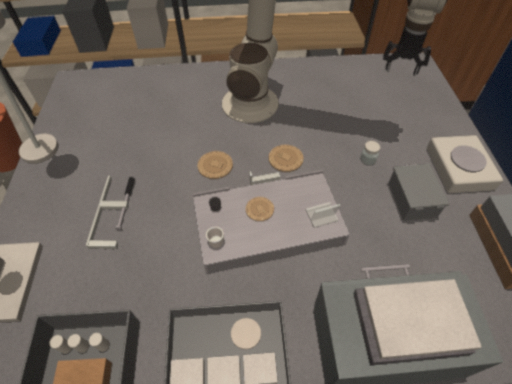

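View pics/top1.png

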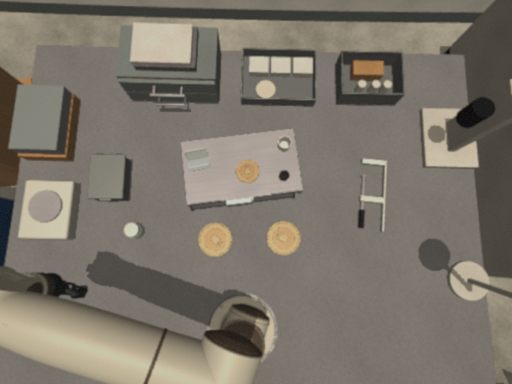

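The top view shows the shelf at px x 182–300, y 130–208. The seal is at (247,171), the white stop bar at (240,201), the loupe at (284,175), the crucible at (284,144) and the stand at (196,158). The two discs on the table are larger look-alikes. Next I'll take enlarged crops.

```bash
python3 - <<'E'
from h import *
T=cv2.imread('pics/top1.png');S=cv2.imread('pics/scene1.png')
a=cv2.resize(T[120:220,175:310],None,fx=5.5,fy=5.5,interpolation=cv2.INTER_CUBIC)
b=cv2.resize(S[160:275,180:360],None,fx=4.4,fy=4.4,interpolation=cv2.INTER_CUBIC)
cv2.imwrite('pics/a.png',a);cv2.imwrite('pics/b.png',b)
def seal(n,im,x0,y0,x1,y1):
    c=dict(np.load(n+'1.npz')); hsv=cv2.cvtColor(im,cv2.COLOR_BGR2HSV)
    m=cv2.inRange(hsv,(5,70,60),(30,255,255)); 
    cs=cv2.findContours(m,cv2.RETR_EXTERNAL,cv2.CHAIN_APPROX_NONE)[0]
    for k in cs:
        x,y,w,h=cv2.boundingRect(k)
        if cv2.contourArea(k)>150 and x0<x<x1 and y0<y<y1:
            for z in (.064,.005):
                P=plane(c,k.reshape(-1,2),z); (cx,cy),r=cv2.minEnclosingCircle(P[:,:2].astype(np.float32)*1000); print(n,(x,y,w,h),z,cx,cy,r, P[:,:2].mean(0))
seal('top',T,180,120,310,270);seal('scene',S,180,130,350,270)
E
```

```text
top (198, 222, 34, 35) 0.064 324.0450439453125 107.6180419921875 62.44205093383789 [0.32338699 0.10789   ]
top (198, 222, 34, 35) 0.005 326.9315185546875 113.23494720458984 65.30492401123047 [0.3262433  0.11351938]
top (267, 221, 33, 34) 0.064 335.90521240234375 -142.30299377441406 62.16130828857422 [ 0.33568266 -0.14247495]
top (267, 221, 33, 34) 0.005 339.3354187011719 -148.14447021484375 65.0113296508789 [ 0.33910271 -0.14832435]
top (236, 160, 23, 23) 0.064 585.1129760742188 -4.233596324920654 44.86119079589844 [ 0.58444925 -0.00387891]
top (236, 160, 23, 23) 0.005 599.968994140625 -3.744879961013794 46.918025970458984 [ 0.5992748  -0.00337393]
scene (246, 197, 28, 24) 0.064 583.2914428710938 -5.87594747543335 44.877750396728516 [ 0.58384927 -0.00600697]
scene (246, 197, 28, 24) 0.005 543.2815551757812 -2.8129990100860596 47.67149353027344 [ 0.54387414 -0.00295196]
scene (197, 151, 36, 28) 0.064 388.75341796875 -144.78965759277344 63.24467849731445 [ 0.38997376 -0.14520127]
scene (197, 151, 36, 28) 0.005 336.6331481933594 -150.37425231933594 67.18180847167969 [ 0.33792947 -0.1508114 ]
scene (269, 145, 35, 27) 0.064 377.33831787109375 99.88530731201172 62.97045135498047 [0.37793425 0.10021238]
scene (269, 145, 35, 27) 0.005 324.50750732421875 109.53235626220703 66.89054870605469 [0.32514047 0.10987977]
```

View pics/a.png

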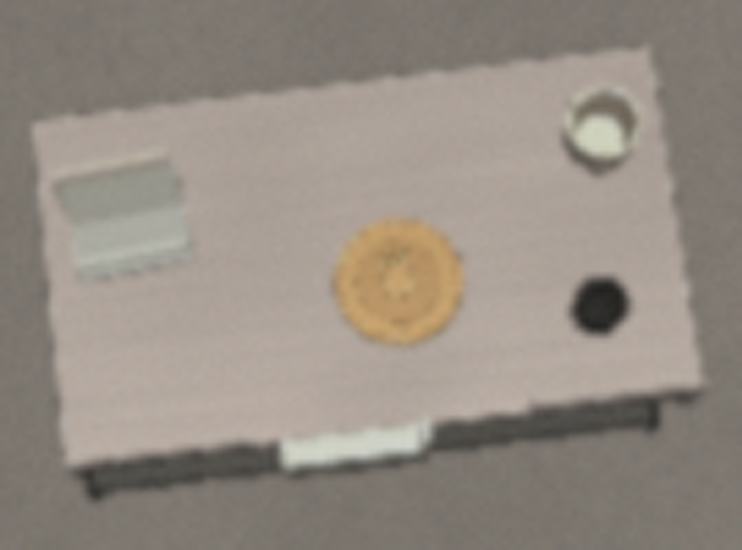

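View pics/b.png

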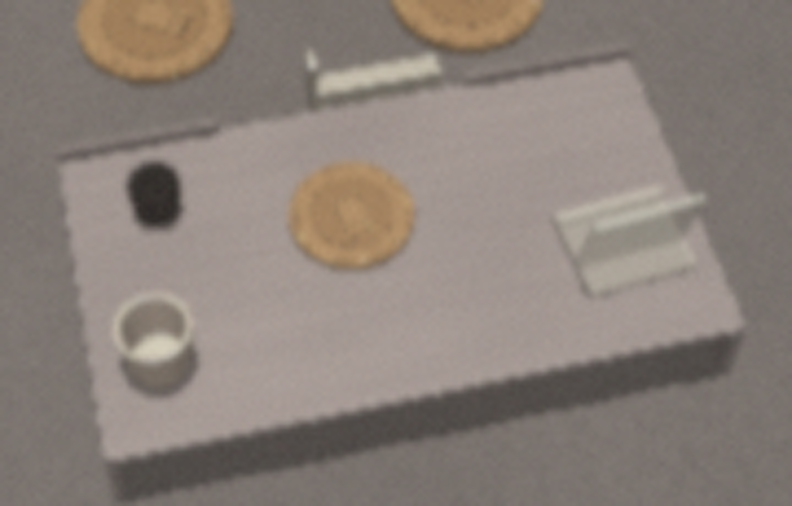

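The crops show the shelf top as pinkish, with lips and the tab at the bar's −y end. The tab's top is at crop b (312,55). Next I'll fit the shelf from its back and side edges.

```bash
cat > m.py <<'E'
from h import *
def frame(x,y,a):
    a=np.radians(a);return np.array([[np.cos(a),-np.sin(a),x],[np.sin(a),np.cos(a),y],[0,0,1]])
E
python3 - <<'E'
from m import *
for n,o,s,pts in (('top',(175,120),5.5,dict(BL=(35,122),BR=(650,47),FR=(703,385),FL=(68,465))),
                  ('scene',(180,160),4.4,dict(BR=(106,460),BL=(743,328),FR=(60,160),FL=(630,55)))):
    c=dict(np.load(n+'1.npz'))
    q={k:(np.array(v)+.5)/s-.5+o for k,v in pts.items()}
    for k,v in q.items(): print(n,k,plane(c,[v],.06).round(4)[0])
    P={k:plane(c,[v],.06)[0] for k,v in q.items()}
    d=P['BL']-P['BR'];print('back len',np.linalg.norm(d),'yaw',np.degrees(np.arctan2(-d[0],d[1])))
    d=P['FL']-P['FR'];print('front len',np.linalg.norm(d),'yaw',np.degrees(np.arctan2(-d[0],d[1])))
    for e in'LR':
        d=P['B'+e]-P['F'+e];print('side',np.linalg.norm(d),'yaw',np.degrees(np.arctan2(d[1],d[0])))
    def cc(px,z): return plane(c,[(np.array(px)+.5)/s-.5+o],z)[0].round(4)
    if n=='top':
        print('bar corners top z.076',[cc(p,.076) for p in((285,470),(283,440),(430,420),(430,445))]);print('loupe',cc((600,305),.094))
    else:
        print('tab top',cc((312,52),.106));print('bar',[cc(p,.076) for p in((318,95),(441,75),(436,55),(318,70))]);print('loupe top',cc((155,182),.094))
E
```

```text
top BL [0.6948 0.255  0.06  ]
top BR [ 0.7613 -0.1782  0.06  ]
top FR [ 0.5177 -0.2151  0.06  ]
top FL [0.4512 0.218  0.06  ]
back len 0.438267369125048 yaw 8.736885564851082
front len 0.43819409088580935 yaw 8.721126240689905
side 0.2463135550977559 yaw 8.630550929680677
side 0.24643422795142492 yaw 8.613561973617333
bar corners top z.076 [array([0.4491, 0.069 , 0.076 ]), array([0.4695, 0.0711, 0.076 ]), array([ 0.4857, -0.0279,  0.076 ]), array([ 0.4686, -0.0283,  0.076 ])]
loupe [ 0.5642 -0.1406  0.094 ]
scene BR [ 0.7603 -0.1787  0.06  ]
scene BL [0.6947 0.2527 0.06  ]
scene FR [ 0.5165 -0.2157  0.06  ]
scene FL [0.4498 0.2193 0.06  ]
back len 0.4362967532256879 yaw 8.647563835087105
front len 0.4400050162212668 yaw 8.713118601276634
side 0.24707875335908275 yaw 7.767814086211872
side 0.2465462128770843 yaw 8.627658388704464
tab top [ 0.4664 -0.0259  0.106 ]
bar [array([ 0.4831, -0.0231,  0.076 ]), array([0.4712, 0.07  , 0.076 ]), array([0.4515, 0.0684, 0.076 ]), array([ 0.4592, -0.0215,  0.076 ])]
loupe top [ 0.5662 -0.1427  0.094 ]
```

Request:
carry_out(
  plan=[
    {"travel": [0.5,-0.5,0],"angular": [0,0,-1],"grip": -1},
    {"travel": [0.5,-0.5,0],"angular": [0,0,-1],"grip": -1},
    {"travel": [0.5,-0.5,0],"angular": [0,0,-1],"grip": -1},
    {"travel": [0.5,-0.5,0],"angular": [0,0,-1],"grip": -1},
    {"travel": [0.5,-0.5,0],"angular": [0,0,-1],"grip": -1},
    {"travel": [0.5,-0.5,0],"angular": [0,0,-1],"grip": -1},
  ],
)

```text
time: 0.6
ee_pos: [0.3231, 0.3692, 0.2422]
tcp_rot: [-180.0, 0.1, 133.1]
wrist_force: [-1.0, -0.0, -0.5]
opening: 0.0124
grasp_force: 0.0
```

Request:
carry_out(
  plan=[
    {"travel": [0.35,-0.5,0],"angular": [0,0,-1],"grip": -1},
    {"travel": [0.35,-0.5,0],"angular": [0,0,-1],"grip": -1},
    {"travel": [0.35,-0.5,0],"angular": [0,0,-1],"grip": -1},
    {"travel": [0.35,-0.5,0],"angular": [0,0,-1],"grip": -1},
    {"travel": [0.35,-0.5,0],"angular": [0,0,-1],"grip": -1},
    {"travel": [0.35,-0.5,0],"angular": [0,0,-1],"grip": -1},
  ],
)

```text
time: 1.1
ee_pos: [0.4263, 0.2205, 0.2419]
tcp_rot: [-180.0, 0.0, 104.5]
wrist_force: [-0.0, 1.3, -0.1]
opening: -0.0
grasp_force: 0.0
```

Request:
carry_out(
  plan=[
    {"travel": [0.18,-0.5,0],"angular": [0,0,-1],"grip": -1},
    {"travel": [0.18,-0.5,0],"angular": [0,0,-1],"grip": -1},
    {"travel": [0.18,-0.5,0],"angular": [0,0,-1],"grip": -1},
    {"travel": [0.18,-0.5,0],"angular": [0,0,-1],"grip": -1},
    {"travel": [0.18,-0.5,0],"angular": [0,0,-1],"grip": -1},
    {"travel": [0.18,-0.5,0],"angular": [0,0,-1],"grip": -1},
  ],
)

```text
time: 1.6
ee_pos: [0.4789, 0.0723, 0.2419]
tcp_rot: [-179.9, 0.0, 76.0]
wrist_force: [-0.0, 0.7, 0.5]
opening: 0.0
grasp_force: 0.0
```

Request:
carry_out(
  plan=[
    {"travel": [0,-0.44,0],"angular": [0,0,-1],"grip": -1},
    {"travel": [0,-0.44,0],"angular": [0,0,-1],"grip": -1},
    {"travel": [0,-0.44,0],"angular": [0,0,-1],"grip": -1},
    {"travel": [0,-0.44,0],"angular": [0,0,-1],"grip": -1},
    {"travel": [0,-0.44,0],"angular": [0,0,-1],"grip": -1},
    {"travel": [0,-0.44,0],"angular": [0,0,-1],"grip": -1},
  ],
)

```text
time: 2.1
ee_pos: [0.4787, -0.0578, 0.2422]
tcp_rot: [-180.0, -0.0, 47.7]
wrist_force: [0.2, 0.3, 0.2]
opening: -0.0002
grasp_force: 0.0
```

Request:
carry_out(
  plan=[
    {"travel": [0,0,-0.2],"angular": [0,0,-1],"grip": -1},
    {"travel": [0,0,-0.2],"angular": [0,0,-1],"grip": -1},
    {"travel": [0,0,-0.2],"angular": [0,0,-1],"grip": -1},
    {"travel": [0,0,-0.2],"angular": [0,0,-1],"grip": -1},
    {"travel": [0,0,-0.2],"angular": [0,0,-1],"grip": -1},
    {"travel": [0,0,-0.2],"angular": [0,0,-1],"grip": -1},
  ],
)

```text
time: 2.6
ee_pos: [0.4789, -0.0571, 0.1824]
tcp_rot: [-180.0, -0.0, 19.3]
wrist_force: [-0.8, 0.4, -0.4]
opening: 0.0001
grasp_force: 0.0
```

Request:
carry_out(
  plan=[
    {"travel": [0,0,0],"angular": [0,0,-0.35],"grip": -1},
    {"travel": [0,0,0],"angular": [0,0,-0.35],"grip": -1},
    {"travel": [0,0,0],"angular": [0,0,-0.35],"grip": -1},
    {"travel": [0,0,0],"angular": [0,0,-0.35],"grip": -1},
  ],
)

```text
time: 2.93
ee_pos: [0.479, -0.0582, 0.1825]
tcp_rot: [180.0, -0.0, 9.2]
wrist_force: [-0.0, 1.2, -0.4]
opening: 0.0004
grasp_force: 0.0
```

Request:
carry_out(
  plan=[
    {"travel": [0,0,-0.15],"angular": [0,0,0],"grip": -1},
    {"travel": [0,0,-0.2],"angular": [0,0,0],"grip": -1},
    {"travel": [0,0,-0.25],"angular": [0,0,0],"grip": -1},
    {"travel": [0,0,-0.3],"angular": [0,0,0],"grip": -1},
    {"travel": [0,0,-0.3],"angular": [0,0,0],"grip": -1},
  ],
)

```text
time: 3.35
ee_pos: [0.4774, -0.0584, 0.0895]
tcp_rot: [-179.9, 0.2, 9.0]
wrist_force: [-0.2, 0.0, 0.7]
opening: -0.0001
grasp_force: 0.0
```

```bash
python3 - <<'E'
from m import *
c=snap('scene');print(monitor.get_obs()['ee_pos'])
cv2.imwrite('pics/c.png',cv2.resize(c['frame'][130:260,180:360,::-1],None,fx=4.4,fy=4.4,interpolation=cv2.INTER_CUBIC))
E
```

```text
[ 0.4779634  -0.05848359  0.09123573]
```

View pics/c.png

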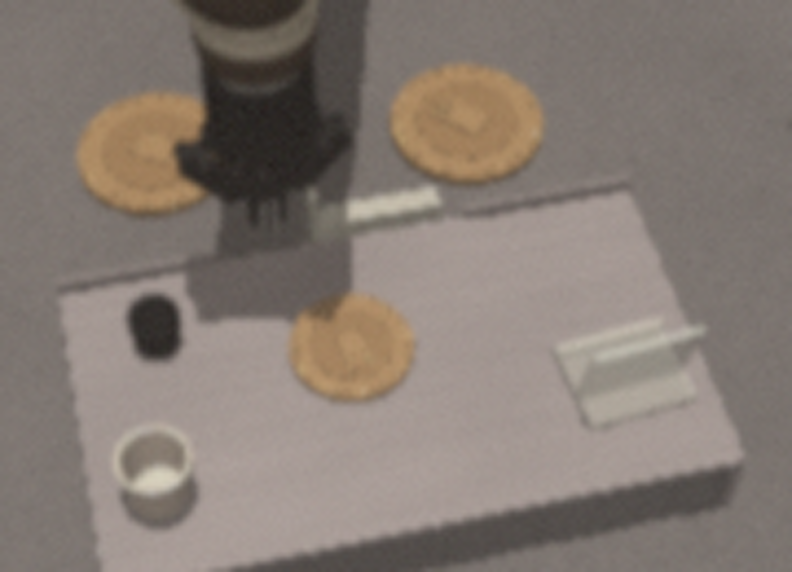

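The fingers at crop (265,210) stand just to the −y side of the tab at (315,205), with everything else clear. Now I'll push along shelf +y.

Request:
carry_out(
  plan=[
    {"travel": [-0.004,0.025,0],"angular": [0,0,0],"grip": -1},
    {"travel": [-0.008,0.05,0],"angular": [0,0,0],"grip": -1},
    {"travel": [-0.012,0.08,0],"angular": [0,0,0],"grip": -1},
    {"travel": [-0.018,0.12,0],"angular": [0,0,0],"grip": -1},
    {"travel": [-0.024,0.16,0],"angular": [0,0,0],"grip": -1},
    {"travel": [-0.03,0.2,0],"angular": [0,0,0],"grip": -1},
    {"travel": [-0.036,0.24,0],"angular": [0,0,0],"grip": -1},
    {"travel": [-0.042,0.28,0],"angular": [0,0,0],"grip": -1},
  ],
)

```text
time: 4.07
ee_pos: [0.4663, 0.0265, 0.0932]
tcp_rot: [180.0, -0.1, 8.8]
wrist_force: [0.9, -2.7, 1.8]
opening: -0.0001
grasp_force: 1.3
```

Request:
carry_out(
  plan=[
    {"travel": [-0.005,0.03,0],"angular": [0,0,0],"grip": -1},
    {"travel": [-0.008,0.05,0],"angular": [0,0,0],"grip": -1},
    {"travel": [-0.011,0.07,0],"angular": [0,0,0],"grip": -1},
    {"travel": [-0.013,0.085,0],"angular": [0,0,0],"grip": -1},
    {"travel": [-0.015,0.1,0],"angular": [0,0,0],"grip": -1},
    {"travel": [-0.016,0.105,0],"angular": [0,0,0],"grip": -1},
    {"travel": [-0.017,0.11,0],"angular": [0,0,0],"grip": -1},
  ],
)

```text
time: 4.65
ee_pos: [0.4611, 0.0582, 0.0923]
tcp_rot: [180.0, -0.0, 8.8]
wrist_force: [0.9, -1.5, 1.7]
opening: -0.0002
grasp_force: 1.0
```

Request:
carry_out(
  plan=[
    {"travel": [-0.001,0.005,0],"angular": [0,0,0],"grip": -1},
    {"travel": [-0.002,0.01,0],"angular": [0,0,0],"grip": -1},
    {"travel": [-0.002,0.015,0],"angular": [0,0,0],"grip": -1},
    {"travel": [-0.003,0.02,0],"angular": [0,0,0],"grip": -1},
    {"travel": [-0.003,0.02,0],"angular": [0,0,0],"grip": -1},
  ],
)

```text
time: 5.07
ee_pos: [0.4601, 0.0643, 0.0922]
tcp_rot: [-180.0, 0.0, 8.8]
wrist_force: [0.4, -1.0, 0.3]
opening: -0.0002
grasp_force: 0.5
```

Request:
carry_out(
  plan=[
    {"travel": [-0.001,0.005,0],"angular": [0,0,0],"grip": -1},
    {"travel": [-0.001,0.01,0],"angular": [0,0,0],"grip": -1},
    {"travel": [-0.001,0.01,0],"angular": [0,0,0],"grip": -1},
  ],
)

```text
time: 5.32
ee_pos: [0.4599, 0.066, 0.0923]
tcp_rot: [179.8, 0.0, 8.7]
wrist_force: [0.8, -10.4, 2.3]
opening: -0.0002
grasp_force: 5.4
```

Request:
carry_out(
  plan=[
    {"travel": [-0.001,0.005,0],"angular": [0,0,0],"grip": -1},
    {"travel": [-0.001,0.01,0],"angular": [0,0,0],"grip": -1},
    {"travel": [-0.001,0.01,0],"angular": [0,0,0],"grip": -1},
  ],
)

```text
time: 5.57
ee_pos: [0.4598, 0.0665, 0.0924]
tcp_rot: [179.5, 0.0, 8.6]
wrist_force: [2.9, -27.2, 3.8]
opening: 0.0001
grasp_force: 13.8
```

Request:
carry_out(
  plan=[
    {"travel": [0.01,-0.08,0],"angular": [0,0,0],"grip": -1},
    {"travel": [0.01,-0.08,0.05],"angular": [0,0,0],"grip": -1},
    {"travel": [0.01,-0.08,0.15],"angular": [0,0,0],"grip": -1},
    {"travel": [0.01,-0.08,0.25],"angular": [0,0,0],"grip": 0},
    {"travel": [0.13,-0.11,0.25],"angular": [0,0,0],"grip": 0},
    {"travel": [0.26,-0.14,0.25],"angular": [0,0,0],"grip": 0},
    {"travel": [0.39,-0.17,0.25],"angular": [0,0,0],"grip": 0},
    {"travel": [0.52,-0.2,0.25],"angular": [0,0,0],"grip": 0},
  ],
)

```text
time: 6.23
ee_pos: [0.6171, 0.01, 0.1673]
tcp_rot: [-180.0, -0.0, 8.8]
wrist_force: [-0.6, -0.8, 1.4]
opening: 0.0426
grasp_force: 0.0
```

Request:
carry_out(
  plan=[
    {"travel": [0.07,-0.005,0],"angular": [0,0,0],"grip": 0},
    {"travel": [0.14,-0.01,0],"angular": [0,0,0],"grip": 0},
    {"travel": [0.14,-0.01,0],"angular": [0,0,0],"grip": 0},
    {"travel": [0.14,-0.01,0],"angular": [0,0,0],"grip": 0},
  ],
)

```text
time: 6.57
ee_pos: [0.6577, 0.0073, 0.1658]
tcp_rot: [-180.0, 0.1, 8.7]
wrist_force: [-0.5, 0.4, 0.1]
opening: 0.0429
grasp_force: 0.0
```

```bash
python3 - <<'E'
from m import *
c=snap('scene');o=monitor.get_obs();print(o['ee_pos'],o['tcp_rot'],o['opening'])
cv2.imwrite('pics/d.png',cv2.resize(c['frame'][130:260,180:360,::-1],None,fx=4.4,fy=4.4,interpolation=cv2.INTER_CUBIC))
E
```

```text
[0.65711339 0.00738262 0.16650082] [-1.79962741e+02  9.82057553e-02  8.75882456e+00] 0.04257564085077565
```

View pics/d.png

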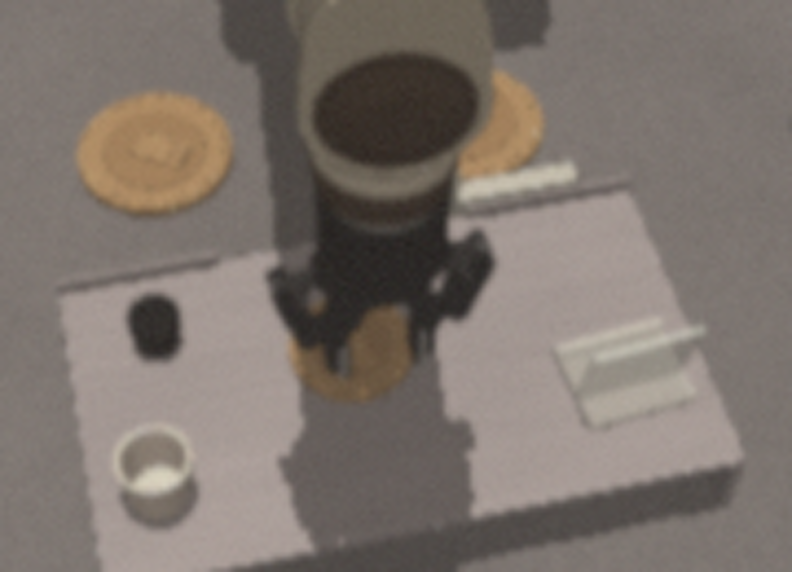

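The bar now lies at the +y end of the rail at (520,180), so the opening is clear. The seal is unmoved at (352,345). Next I'll descend behind it.

Request:
carry_out(
  plan=[
    {"travel": [0,0,-0.1],"angular": [0,0,0],"grip": 0},
    {"travel": [0,0,-0.18],"angular": [0,0,0],"grip": 0},
    {"travel": [0,0,-0.24],"angular": [0,0,0],"grip": 0},
    {"travel": [0,0,-0.28],"angular": [0,0,0],"grip": 0},
    {"travel": [0,0,-0.3],"angular": [0,0,0],"grip": 0},
    {"travel": [0,0,-0.3],"angular": [0,0,0],"grip": 0},
    {"travel": [0,0,-0.3],"angular": [0,0,0],"grip": 0},
  ],
)

```text
time: 7.2
ee_pos: [0.6576, 0.0073, 0.0784]
tcp_rot: [180.0, -0.1, 8.8]
wrist_force: [0.4, -0.5, 0.7]
opening: 0.0426
grasp_force: 0.0
```

Request:
carry_out(
  plan=[
    {"travel": [0,0,-0.005],"angular": [0,0,0],"grip": 0},
    {"travel": [0,0,-0.01],"angular": [0,0,0],"grip": 0},
    {"travel": [0,0,-0.01],"angular": [0,0,0],"grip": 0},
    {"travel": [0,0,-0.01],"angular": [0,0,0],"grip": 0},
  ],
)

```text
time: 7.53
ee_pos: [0.6578, 0.0071, 0.0747]
tcp_rot: [180.0, -0.0, 8.8]
wrist_force: [0.9, -0.4, -0.8]
opening: 0.0429
grasp_force: 0.0
```

Request:
carry_out(
  plan=[
    {"travel": [0,0,-0.004],"angular": [0,0,0],"grip": 0},
    {"travel": [0,0,-0.008],"angular": [0,0,0],"grip": 0},
    {"travel": [0,0,-0.008],"angular": [0,0,0],"grip": 0},
  ],
)

```text
time: 7.78
ee_pos: [0.6575, 0.0071, 0.0716]
tcp_rot: [-180.0, 0.0, 8.8]
wrist_force: [0.3, -1.0, -1.3]
opening: 0.0424
grasp_force: 0.0
```

Request:
carry_out(
  plan=[
    {"travel": [0,0,-0.004],"angular": [0,0,0],"grip": 0},
    {"travel": [0,0,-0.008],"angular": [0,0,0],"grip": 0},
    {"travel": [0,0,-0.008],"angular": [0,0,0],"grip": 0},
  ],
)

```text
time: 8.03
ee_pos: [0.6576, 0.0072, 0.0693]
tcp_rot: [-180.0, 0.0, 8.8]
wrist_force: [-0.3, -0.1, 0.1]
opening: 0.0427
grasp_force: 0.0
```

Request:
carry_out(
  plan=[
    {"travel": [0,0,-0.003],"angular": [0,0,0],"grip": 0},
    {"travel": [0,0,-0.006],"angular": [0,0,0],"grip": 0},
    {"travel": [0,0,-0.006],"angular": [0,0,0],"grip": 0},
  ],
)

```text
time: 8.28
ee_pos: [0.6576, 0.0072, 0.0692]
tcp_rot: [180.0, -0.1, 8.8]
wrist_force: [-4.9, -0.4, 10.1]
opening: 0.0428
grasp_force: 5.0
```

Request:
carry_out(
  plan=[
    {"travel": [0,0,0.008],"angular": [0,0,0],"grip": 0},
    {"travel": [-0.02,-0.003,0.008],"angular": [0,0,0],"grip": 0},
    {"travel": [-0.04,-0.006,0.008],"angular": [0,0,0],"grip": 0},
    {"travel": [-0.053,-0.008,0.008],"angular": [0,0,0],"grip": 0},
    {"travel": [-0.066,-0.01,0.008],"angular": [0,0,0],"grip": 0},
    {"travel": [-0.079,-0.012,0.008],"angular": [0,0,0],"grip": 0},
    {"travel": [-0.092,-0.014,0.008],"angular": [0,0,0],"grip": 0},
    {"travel": [-0.105,-0.016,0.008],"angular": [0,0,0],"grip": 0},
  ],
)

```text
time: 8.95
ee_pos: [0.6258, 0.0023, 0.0701]
tcp_rot: [180.0, -0.0, 8.8]
wrist_force: [0.1, 0.3, -0.5]
opening: 0.0426
grasp_force: 0.5
```

Request:
carry_out(
  plan=[
    {"travel": [-0.013,-0.002,0],"angular": [0,0,0],"grip": 0},
    {"travel": [-0.026,-0.004,0],"angular": [0,0,0],"grip": 0},
    {"travel": [-0.039,-0.006,0],"angular": [0,0,0],"grip": 0},
    {"travel": [-0.052,-0.008,0],"angular": [0,0,0],"grip": 0},
    {"travel": [-0.065,-0.01,0],"angular": [0,0,0],"grip": 0},
    {"travel": [-0.078,-0.012,0],"angular": [0,0,0],"grip": 0},
    {"travel": [-0.091,-0.014,0],"angular": [0,0,0],"grip": 0},
    {"travel": [-0.104,-0.016,0],"angular": [0,0,0],"grip": 0},
  ],
)

```text
time: 9.62
ee_pos: [0.5944, -0.0025, 0.07]
tcp_rot: [-180.0, 0.0, 8.8]
wrist_force: [0.2, -0.0, -0.5]
opening: 0.0424
grasp_force: 0.5
```

```bash
cat > seal.py <<'E'
from m import *
import sys
F=np.linalg.inv(frame(.4824,.0008,8.7))
for n in('scene','top'):
    c=snap(n); im=c['frame'][:,:,::-1]
    if n=='scene': cv2.imwrite('pics/'+sys.argv[1],cv2.resize(im[130:260,180:360],None,fx=4.4,fy=4.4,interpolation=cv2.INTER_CUBIC))
    m=cv2.inRange(cv2.cvtColor(im,cv2.COLOR_BGR2HSV),(5,70,50),(30,255,255))
    for k in cv2.findContours(m,cv2.RETR_EXTERNAL,cv2.CHAIN_APPROX_NONE)[0]:
        if cv2.contourArea(k)<60: continue
        P=plane(c,k.reshape(-1,2),.065); q=P.copy();q[:,2]=1;q=(q@F.T)[:,:2]*1000
        if abs(q[:,1].mean())<80 and -100<q[:,0].mean()<150:
            print(n,'shelf x %.1f..%.1f y %.1f..%.1f'%(*np.percentile(q[:,0],[0,100]),*np.percentile(q[:,1],[0,100])),'circ',cv2.minEnclosingCircle(q.astype(np.float32)))
print(monitor.get_obs()['ee_pos'])
E
python3 seal.py e.png
```

```text
scene shelf x 69.7..106.2 y -39.4..3.5 circ ((89.53330993652344, -17.955848693847656), 23.32201385498047)
scene shelf x -127.7..-47.8 y -22.2..77.1 circ ((-88.25886535644531, 26.786701202392578), 50.27702331542969)
[ 0.59425396 -0.0025888   0.07018567]
```

View pics/e.png

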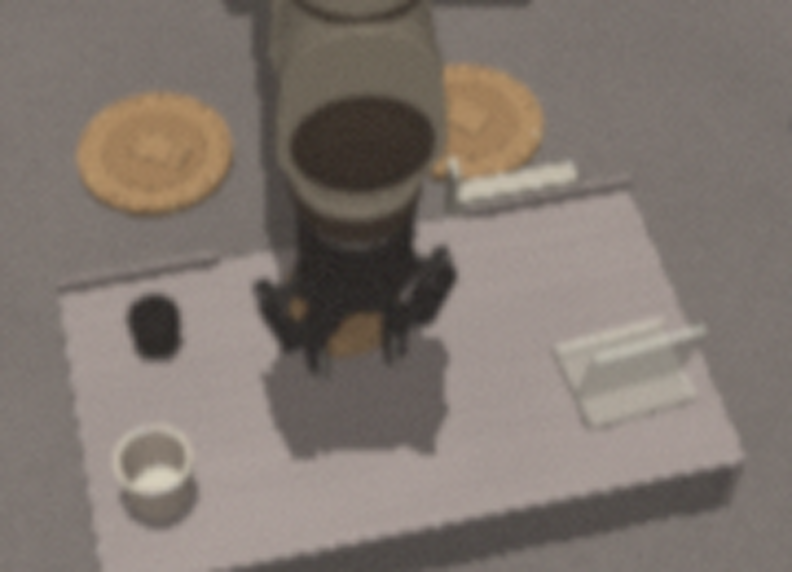

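The seal's rear edge, between the fingers at crop (355,350), is at shelf x ≈ 106 mm, so its centre is at about 61 mm. It is sliding with the fingers and about 46 mm remain.

Request:
carry_out(
  plan=[
    {"travel": [-0.013,-0.002,0],"angular": [0,0,0],"grip": 0},
    {"travel": [-0.026,-0.004,0],"angular": [0,0,0],"grip": 0},
    {"travel": [-0.042,-0.006,0],"angular": [0,0,0],"grip": 0},
    {"travel": [-0.06,-0.009,0],"angular": [0,0,0],"grip": 0},
    {"travel": [-0.078,-0.012,0],"angular": [0,0,0],"grip": 0},
    {"travel": [-0.094,-0.014,0],"angular": [0,0,0],"grip": 0},
    {"travel": [-0.107,-0.016,0],"angular": [0,0,0],"grip": 0},
    {"travel": [-0.12,-0.018,0],"angular": [0,0,0],"grip": 0},
  ],
)

```text
time: 10.38
ee_pos: [0.5584, -0.0079, 0.0701]
tcp_rot: [-180.0, -0.0, 8.8]
wrist_force: [1.3, 0.0, 0.6]
opening: 0.043
grasp_force: 0.6
```

Request:
carry_out(
  plan=[
    {"travel": [0,0,0],"angular": [0,0,0],"grip": 0},
    {"travel": [0.04,0.006,0],"angular": [0,0,0],"grip": 0},
    {"travel": [0.08,0.012,0],"angular": [0,0,0],"grip": 0},
    {"travel": [0.15,0.023,0.05],"angular": [0,0,0],"grip": 0},
    {"travel": [0.25,0.038,0.1],"angular": [0,0,0],"grip": 0},
    {"travel": [0.35,0.053,0.2],"angular": [0,0,0],"grip": 0},
    {"travel": [0.35,0.053,0.2],"angular": [0,0,0],"grip": 0},
    {"travel": [0.35,0.053,0.2],"angular": [0,0,0],"grip": 0},
  ],
)

```text
time: 11.05
ee_pos: [0.6658, 0.0083, 0.1312]
tcp_rot: [180.0, -0.1, 8.8]
wrist_force: [-0.2, 0.0, -0.4]
opening: 0.0429
grasp_force: 0.0
```

```bash
python3 seal.py f.png
```

```text
scene shelf x -22.0..61.7 y -65.9..-12.3 circ ((19.666431427001953, -36.108238220214844), 42.85323715209961)
scene shelf x -101.6..-37.7 y -7.5..90.5 circ ((-65.11283111572266, 41.499488830566406), 53.30095291137695)
[0.66304677 0.00798387 0.12888144]
```

View pics/f.png

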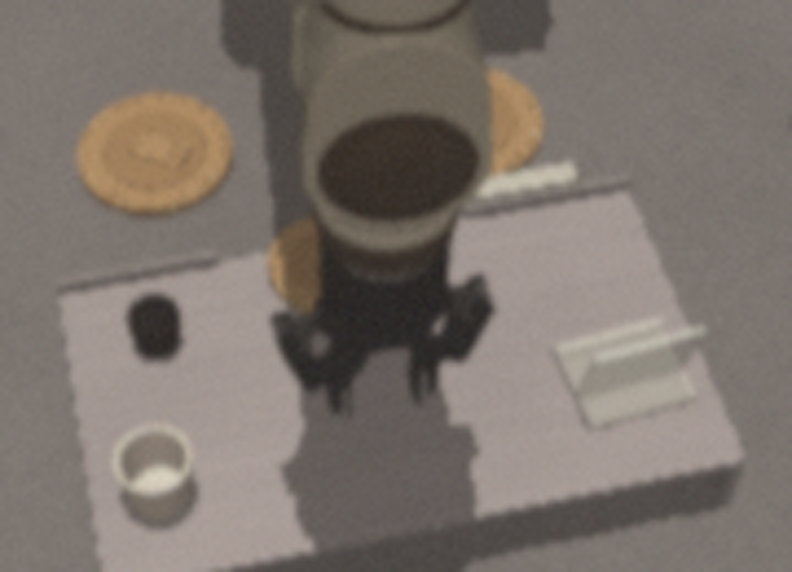

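The seal's left part at crop (295,265) shows its y centre staying near −21 mm. I'll swing the arm aside for a full measurement.

Request:
carry_out(
  plan=[
    {"travel": [0,0,0.2],"angular": [0,0,0],"grip": 0},
    {"travel": [0,0.1,0.3],"angular": [0,0,0],"grip": 0},
    {"travel": [-0.1,0.9,0.3],"angular": [0,0,0],"grip": 0},
    {"travel": [-0.1,0.9,0.3],"angular": [0,0,0],"grip": 0},
    {"travel": [-0.1,0.9,0.3],"angular": [0,0,0],"grip": 0},
    {"travel": [-0.1,0.9,0.3],"angular": [0,0,0],"grip": 0},
    {"travel": [-0.1,0.9,0.3],"angular": [0,0,0],"grip": 0},
    {"travel": [-0.1,0.9,0.3],"angular": [0,0,0],"grip": 0},
  ],
)

```text
time: 11.82
ee_pos: [0.6559, 0.1556, 0.2173]
tcp_rot: [-178.4, 0.1, 12.8]
wrist_force: [-0.5, -0.5, -0.3]
opening: 0.0423
grasp_force: 0.0
```

```bash
python3 seal.py g.png
```

```text
scene shelf x -22.0..68.2 y -65.9..21.8 circ ((22.92696762084961, -22.166208267211914), 45.670963287353516)
top shelf x -21.6..68.8 y -64.0..23.9 circ ((23.35782814025879, -19.760265350341797), 46.08428192138672)
[0.65641941 0.15496351 0.21742873]
```

Both views agree that the seal centre is at shelf x ≈ 23 mm, matching the kinematic estimate, so 8 mm remain. I'll go back behind it.

Request:
carry_out(
  plan=[
    {"travel": [0,0,0],"angular": [0,0,0],"grip": 0},
  ],
)

```text
time: 12.0
ee_pos: [0.6565, 0.1543, 0.2175]
tcp_rot: [-178.4, 0.1, 12.7]
wrist_force: [0.2, -0.1, -0.1]
opening: 0.0431
grasp_force: 0.0
```

Request:
carry_out(
  plan=[
    {"travel": [-0.08,-0.3,0],"angular": [-0.055,-0.01,-0.14],"grip": 0},
    {"travel": [-0.08,-0.5,0],"angular": [-0.055,-0.01,-0.14],"grip": 0},
    {"travel": [-0.08,-0.5,0],"angular": [-0.055,-0.01,-0.14],"grip": 0},
    {"travel": [-0.08,-0.5,0],"angular": [-0.055,-0.01,-0.14],"grip": 0},
    {"travel": [-0.08,-0.5,0],"angular": [-0.055,-0.01,-0.14],"grip": 0},
    {"travel": [-0.08,-0.5,0],"angular": [-0.055,-0.01,-0.14],"grip": 0},
    {"travel": [-0.08,-0.5,0],"angular": [-0.055,-0.01,-0.14],"grip": 0},
  ],
)

```text
time: 12.58
ee_pos: [0.6323, 0.005, 0.2178]
tcp_rot: [180.0, 0.1, 8.6]
wrist_force: [0.2, 0.9, 0.6]
opening: 0.0424
grasp_force: 0.0
```

Request:
carry_out(
  plan=[
    {"travel": [0,-0.005,-0.13],"angular": [0,0,0],"grip": 0},
    {"travel": [0,-0.005,-0.26],"angular": [0,0,0],"grip": 0},
    {"travel": [0,-0.005,-0.36],"angular": [0,0,0],"grip": 0},
    {"travel": [0,-0.005,-0.43],"angular": [0,0,0],"grip": 0},
    {"travel": [0,-0.005,-0.47],"angular": [0,0,0],"grip": 0},
    {"travel": [0,-0.005,-0.48],"angular": [0,0,0],"grip": 0},
    {"travel": [0,-0.005,-0.488],"angular": [0,0,0],"grip": 0},
    {"travel": [0,-0.005,-0.488],"angular": [0,0,0],"grip": 0},
  ],
)

```text
time: 13.25
ee_pos: [0.633, 0.0044, 0.0726]
tcp_rot: [180.0, -0.0, 8.8]
wrist_force: [0.2, 0.2, -0.3]
opening: 0.0429
grasp_force: 0.0
```

Request:
carry_out(
  plan=[
    {"travel": [-0.04,-0.006,0],"angular": [0,0,0],"grip": 0},
    {"travel": [-0.08,-0.012,0],"angular": [0,0,0],"grip": 0},
    {"travel": [-0.12,-0.018,0],"angular": [0,0,0],"grip": 0},
    {"travel": [-0.16,-0.025,0],"angular": [0,0,0],"grip": 0},
    {"travel": [-0.2,-0.031,0],"angular": [0,0,0],"grip": 0},
    {"travel": [-0.22,-0.034,0],"angular": [0,0,0],"grip": 0},
    {"travel": [-0.22,-0.034,0],"angular": [0,0,0],"grip": 0},
  ],
)

```text
time: 13.83
ee_pos: [0.5664, -0.0063, 0.0732]
tcp_rot: [180.0, -0.1, 8.7]
wrist_force: [-0.4, 0.1, -0.7]
opening: 0.0427
grasp_force: 0.0
```

Request:
carry_out(
  plan=[
    {"travel": [0,0,-0.008],"angular": [0,0,0],"grip": 0},
    {"travel": [-0.01,-0.002,-0.008],"angular": [0,0,0],"grip": 0},
    {"travel": [-0.02,-0.004,-0.008],"angular": [0,0,0],"grip": 0},
    {"travel": [-0.03,-0.005,-0.008],"angular": [0,0,0],"grip": 0},
    {"travel": [-0.04,-0.007,-0.008],"angular": [0,0,0],"grip": 0},
    {"travel": [-0.048,-0.008,-0.008],"angular": [0,0,0],"grip": 0},
    {"travel": [-0.053,-0.009,-0.008],"angular": [0,0,0],"grip": 0},
    {"travel": [-0.053,-0.009,-0.008],"angular": [0,0,0],"grip": 0},
  ],
)

```text
time: 14.5
ee_pos: [0.5502, -0.009, 0.0692]
tcp_rot: [180.0, 0.1, 8.7]
wrist_force: [0.2, 0.2, 2.0]
opening: 0.0427
grasp_force: 1.8
```

```bash
python3 -c "
from h import *
for i in range(4):
    o=monitor.get_obs();print(o['ee_pos'],o['wrist_force']);cams.camera('top')"
```

```text
[ 0.55015147 -0.00896757  0.06918129] [0.23869594 0.23667502 1.98771297]
[ 0.55018764 -0.00895453  0.06920335] [-0.48695615  0.28809325  4.14240744]
[ 0.55019657 -0.00896476  0.06921216] [-0.76731219  0.6237645   3.8576954 ]
[ 0.55018711 -0.00895858  0.06917193] [-0.91313068 -0.39088238  4.52756398]
```

Request:
carry_out(
  plan=[
    {"travel": [0.01,0.001,0.004],"angular": [0,0,0],"grip": 0},
    {"travel": [0.05,0.008,0.008],"angular": [0,0,0],"grip": 0},
    {"travel": [0.12,0.018,0.02],"angular": [0,0,0],"grip": 0},
    {"travel": [0.22,0.034,0.1],"angular": [0,0,0],"grip": 0},
    {"travel": [0.25,0.04,0.22],"angular": [0,0,0],"grip": 0},
    {"travel": [0.25,0.04,0.35],"angular": [0,0,0],"grip": 0},
    {"travel": [0.25,0.04,0.48],"angular": [0,0,0],"grip": 0},
    {"travel": [0.25,0.04,0.48],"angular": [0,0,0],"grip": 0},
  ],
)

```text
time: 15.37
ee_pos: [0.6276, 0.0032, 0.2211]
tcp_rot: [179.9, -0.5, 8.7]
wrist_force: [1.5, 0.9, 1.5]
opening: 0.0424
grasp_force: 0.0
```

Request:
carry_out(
  plan=[
    {"travel": [0,0.5,0],"angular": [0,0,0],"grip": 0},
    {"travel": [0,0.5,0],"angular": [0,0,0],"grip": 0},
    {"travel": [0,0.5,0],"angular": [0,0,0],"grip": 0},
    {"travel": [0,0.5,0],"angular": [0,0,0],"grip": 0},
    {"travel": [0,0.5,0],"angular": [0,0,0],"grip": 0},
    {"travel": [0,0.5,0],"angular": [0,0,0],"grip": 0},
  ],
)

```text
time: 15.87
ee_pos: [0.6302, 0.1295, 0.2124]
tcp_rot: [-179.0, 0.1, 11.3]
wrist_force: [-0.8, -0.2, -0.1]
opening: 0.0428
grasp_force: 0.0
```

```bash
python3 seal.py k.png
```

```text
scene shelf x -30.4..60.6 y -65.1..22.8 circ ((15.180313110351562, -20.469560623168945), 46.966304779052734)
top shelf x -29.6..60.6 y -63.0..24.8 circ ((15.614169120788574, -19.91497802734375), 45.72050094604492)
[0.63018887 0.12827581 0.21278045]
```

View pics/k.png

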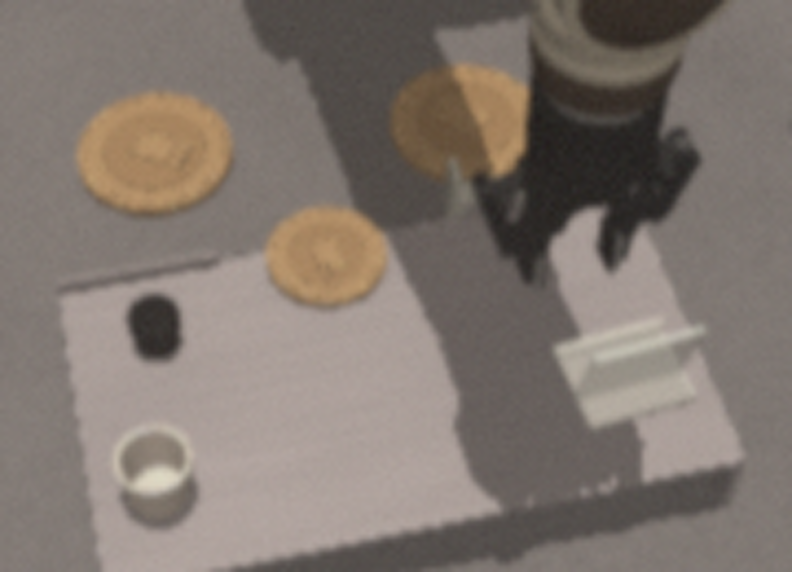

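The seal lies flat at crop (327,256) with its centre at shelf x ≈ 15 mm (30 mm overhang). The stop tab is at (457,190), nothing else has moved, and the fingers are clear.

```bash
python3 -c "
from h import *
print(ticket.job_done())"
```

```text
the job is handed in; nothing more can be done
None
```

The stop bar was pushed to the end of its rail first, then the seal was slid straight out to about 30 mm overhang (both cameras put its centre at shelf x ≈ 15 mm), and the job was handed in at about 16 s with the fingers clear.

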